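# Set out a marker and a carton for labelling

## Robot

A 6-joint arm with a two-finger parallel gripper is mounted at the origin on a cart in front of the work surface, level with it; the furniture and walls round the work are solid. World frame = base frame: x ahead of the robot, y to its left, z up, the work surface at z = 0. Lengths are in m, angles in rad, forces in N, time in s.
With the tool pointing down it reaches from about 0.35 to 0.925 m from the base axis. Payload 6.4 kg.
Tool frame: the origin (TCP) lies at the very end of the fingers, on their centre line; the grasp point (between the pads) lies 19 mm behind it; z points along the fingers, y is the line along which they close (so a half turn about z gives the same grasp; the last joint's range is limited). The gripper opens to 85 mm and grips with 20 to 120 N. Pads are 22 mm wide; open, the fingers measure 114 mm over their backs; the gripper's body (76 mm by 85 mm) begins 54 mm behind the grasp point. The pads swing forward as they close: fully open they stand 13 mm farther back than shut.
Start: joints at [1.015, 0.245, 1.558, -0, 1.339, -0.174], TCP at [0.242, 0.603, 0.231] pointing down, gripper open.
Joint ranges: [-3.13, 3.13], [-1.02, 2.26], [0.13, 2.54], [-0.95, 4.09], [0.21, 2.88], [-2.74, 2.74]. Speed limits (rad/s): [2.57, 2.57, 3.14, 3.14, 3.14, 3.14].

## Interface

Orientations are given as a unit quaternion [x, y, z, w].
In Python, from bench import bot gives the robot as it stands. The module is installed in compiled form; this text tells all that it offers.
- The arm moves only by the tool jog_arm, never from a script. Its argument "steps" is a list that holds one entry, the list of rows, each a list of 6 numbers: the shift along the tool's x, y, z in units of 40 mm (1.0 is 40 mm), then the turn, a rotation vector about the tool's x, y, z in units of 5 degrees (1.0 is 5 degrees). A call has 1 to 20 rows; each row shifts and turns the commanded pose from where the row before left it, along the tool's axes as they then stand; what a row does not reach is not made up. A row lasts 1/12 s, in which the tool goes at most 41.7 mm and 7.16 degrees, less where a joint would pass 70% of its speed; a pose out of reach is approached as far as the arm can. A call is refused whole if a number of a shift passes 1 or a number of a turn 1, either way. A call with a gripper value outside its range is refused whole. "jaw" is the closure in counts, from 0 (fully open) to 255 (shut), set as the call begins (left out, the last holds). The fingers move at their own pace and stop on an object; "grip_force" is the grip in N (left out, the last holds). Time passes only in rows, so rows that do not move let the fingers close. It gives the time, the measured TCP pose, the force, the opening and the grip force at its end, in the units of the state.
- bot.get_state(): the state, without advancing time (a new reading comes with each control period).
- bot.grab_frame(name): name is "scene" or "top" or "wrist"; returns (picture, depth): 400x640x3 uint8, blue, green, red; 400x640 float32, m along the optical axis (not along the pixel's ray), 0 where there is no reading.
- bot.camera_params(name): a dict with "camera_matrix" (3x3 intrinsics, pixels), "k1" (the pictures are not rectified: a ray, as slopes to the right and down, at radius r is drawn at 1 + k1 r^2 times it, then the intrinsics apply), "extrinsics" (4x4, takes a point from camera to world coordinates). Camera axes: x right, y up, looking along -z (the intrinsics and any distortion apply to the point x, -y, -z); pixel columns grow to the right and rows downward; lengths in m; the calibration is good to about 2 mm. A picture is of the moment at which its call begins: read the wrist's pose just before it. camera_params takes no time and is no camera call; for the wrist camera it gives the pose at the moment of the call.
- bot.job_done(): hands the job in; it is judged then, once.
The state is a dict: "t": time; "joints": joint angles; "joint_vel": joint speeds; "joint_efforts": joint torques, N m; "eef_pos": TCP position; "tcp_rot": TCP orientation; "contact_force": force on the tool from outside, world axes, zero at the start; "ft_torque": the same for the moment, N m; "width": finger opening in m; "gripper_force": force on a finger pad.
Only numpy, scipy, OpenCV 4.12 (cv2) and the standard library are available. Lean on these libraries where they do the work, as an engineer would, in place of code of your own. Each camera call takes 0.05 s, during which the arm holds its last target. There are 200 camera calls.

## Task

Get the marking tray ready for labelling: pull the thick felt marker out of the pen stand and lay it level across the two notched blocks of the tray's pen rest, and take the small carton that lies flat on the worktop and stand it upright on either of its small ends inside the tray's rimmed bay. Leave the thin pen in the stand and do not disturb the other things on the worktop.

Things in the scene. Friction and masses are not known exactly. Their poses are not given: they have to be found in the camera images.
- pen_stand: fixed black pen stand: three open upright tubes in a row on a foot plate (56 x 146 x 6 mm). Origin: centre of its underside; y along the row, z up. Tube axes at y = -48, 0, +48 mm; outer diameter 29, inner 24 mm, inner floor at z = 7 mm, rim at z = 61 mm. The marker stands in one end tube, the pen in the other, the middle one is empty
- marker_mid (a point): centre of the felt marker, a straight barrel 134 mm long (along its z), 14 to 15 mm thick, 14 g. It starts upright in an end tube of the pen stand, z up, loosely (a few degrees of play), 80 mm of it above the rim. For contact its section is square, 15 mm along its x by 14 mm along its y: grip it along its x or y
- pen_mid (a point): centre of the thin click pen, 145 mm long, 12 x 9 mm thick, leaning by about 14 degrees in the other end tube, about 90 mm of it above the rim. It stays in the stand
- marking_tray: fixed grey marking tray on the worktop: base plate 190 mm (x) by 170 mm (y), 5 mm thick, with a pen rest of two notched blocks towards -x and a rimmed rectangular bay towards +x. Origin: centre of its underside, z up
- pen_rest (a point): midpoint of the pen rest at notch-floor height, 24 mm above the worktop; y from notch to notch, z up. Blocks at y = -48 and +48 mm, each 14 mm long (y), 42 mm wide (x), top 33 mm above the worktop; notches 22 mm wide (x), 9 mm deep, open upward. The 82 mm between the blocks is free down to the plate. The marker belongs along y, centred, in both notches, centre about 7.5 mm above this point
- bay (a point): centre of the floor of the bay on the same tray, 105 mm from pen_rest along +x and 5 mm above the worktop: a flat rectangle 70 mm along x by 50 mm along y inside a rim 4 mm high and 5 mm thick. Axes as pen_rest. The carton belongs here standing on a small end, its 56 mm side along x, its 34 mm side along y
- carton_mid (a point): centre of the small folding carton, a closed box 56 mm (its x) by 34 mm (its y) by 70 mm (its z), about 30 g. It starts lying flat on the worktop on a broad 56 x 70 mm face (y up, z level), this point 17 mm above the worktop. It can be gripped across its 56 mm (fingers closing along its x)
- marker: the felt marker itself; origin and axes as marker_mid
- carton: the small carton itself; origin at the centre of one 56 x 34 mm end, z along its 70 mm length (see carton_mid)
- tall_carton: bystander: another carton, 50 x 32 x 82 mm, standing upright; origin at the centre of its underside
- wide_vial: bystander: wide screw-cap vial, diameter 36 mm, 52 mm high, standing; origin at the centre of its underside
- slim_vial: bystander: slim screw-cap vial, diameter 28 mm, 62 mm high, standing; origin at the centre of its underside
Not all that is in view belongs to the job. What is shaped like the carton but brown is not meant.

How it is judged:
By the outcome, as a careful person would: the job done as asked, in the order asked, and still so for the second after the job is handed in, with the robot touching nothing.
It also fails if it takes over 64 s, if anything falls off the work surface, if the arm or the gripper's body presses on something with over 40 N, if the wrist force passes 120 N, or if a joint passes its speed limit or range.

## Working session

There is one attempt and no reset: what is moved stays moved. The work goes in short steps, Python scripts to look and compute and a tool call to move; the robot and the scene stay as the last step left them, time stands still between calls to the robot, and variables do not carry over. Pictures are saved under pics/ and viewed, at most 10 in all, crops included, and the job is handed in when it is done.

Besides the shell and the picture viewer there is one more tool, called after "Request:" as name([rows], argument=value, ...), one row to a line, values as JSON. jog_arm: Moves the arm, as the interface text tells. Its arguments: {"type":"object","properties":{"steps":{"type":"array","items":{"type":"array","items":{"type":"array","items":{"type":"number"}}}},"jaw":{"type":"number"},"grip_force":{"type":"number"}},"required":["steps"]}

```bash
mkdir -p pics
cat > h.py <<'E'
import numpy as np, cv2
from bench import bot
def grab(n):
    p=bot.camera_params(n); im,d=bot.grab_frame(n); return im,d,p
def ray(p,uv):
    K=np.array(p["camera_matrix"],float);k1=p["k1"];T=np.array(p["extrinsics"])
    q=cv2.undistortPoints(np.array(uv,float).reshape(-1,1,2),K,np.array([k1,0,0,0.])).reshape(-1,2)
    d=np.c_[q[:,0],-q[:,1],-np.ones(len(q))]@T[:3,:3].T
    return T[:3,3],d
def onplane(p,uv,z):
    o,d=ray(p,uv); return o+d*((z-o[2])/d[:,2])[:,None]
def cloud(d,p):
    v,u=np.mgrid[:d.shape[0],:d.shape[1]]
    o,r=ray(p,np.c_[u.ravel(),v.ravel()]); return (o+r*d.ravel()[:,None]).reshape(*d.shape,3)
def proj(p,P):
    K=np.array(p["camera_matrix"],float);T=np.array(p["extrinsics"])
    c=(np.atleast_2d(P)-T[:3,3])@T[:3,:3]; x=c[:,0]/-c[:,2];y=-c[:,1]/-c[:,2]
    s=1+p["k1"]*(x*x+y*y); return np.c_[K[0,0]*x*s+K[0,2],K[1,1]*y*s+K[1,2]]
E
python3 - <<'E'
from h import *
for n in("scene","top","wrist"):
    im,d,p=grab(n); cv2.imwrite(f"pics/{n}0.png",im); np.savez(f"{n}0.npz",im=im,d=d,**{k:np.array(v) for k,v in p.items()})
    print(n,np.round(p["extrinsics"],3).tolist(),p["camera_matrix"],p["k1"])
print(bot.get_state())
E
```

```text
scene [[0.842, 0.378, -0.385, 0.102], [-0.539, 0.568, -0.622, -0.892], [-0.016, 0.731, 0.682, 0.938], [0.0, 0.0, 0.0, 1.0]] [[501.73132891   0.         320.6987442 ]
 [  0.         501.73132891 196.61878898]
 [  0.           0.           1.        ]] -0.05341657884022908
top [[0.003, 0.984, -0.178, 0.372], [-1.0, 0.005, 0.009, -0.075], [0.01, 0.178, 0.984, 1.332], [0.0, 0.0, 0.0, 1.0]] [[457.11665696   0.         325.89945988]
 [  0.         457.11665696 198.62776241]
 [  0.           0.           1.        ]] -0.1210395453419847
wrist [[0.375, -0.88, -0.293, 0.167], [0.927, 0.355, 0.119, 0.633], [-0.001, -0.316, 0.949, 0.373], [0.0, 0.0, 0.0, 1.0]] [[293.20653329   0.         325.10581112]
 [  0.         293.20653329 204.61152935]
 [  0.           0.           1.        ]] 0.015840837471623345
{'t': 0.15, 'joints': array([ 1.01490863e+00,  2.45640205e-01,  1.55878134e+00,  9.52813491e-07,
        1.33868671e+00, -1.74073328e-01]), 'joint_vel': array([-0.00107272, -0.00250341, -0.00398671,  0.00041993, -0.00098266,
        0.00086094]), 'joint_efforts': array([-8.53159490e-04, -4.29986966e+01, -3.26552832e+01, -1.65772176e-04,
        3.46213463e-03,  1.66517526e-05]), 'eef_pos': array([0.24193378, 0.60281995, 0.2304166 ]), 'tcp_rot': array([ 1.89749730e-01,  9.81832198e-01, -7.07722554e-04, -2.70916829e-04]), 'contact_force': array([-0.49833605, -0.0977497 ,  0.54269072]), 'ft_torque': array([ 0.00165013, -0.00665494, -0.00096885]), 'gripper_force': 0.0, 'width': 0.08564552583231044}
```

View pics/scene0.png

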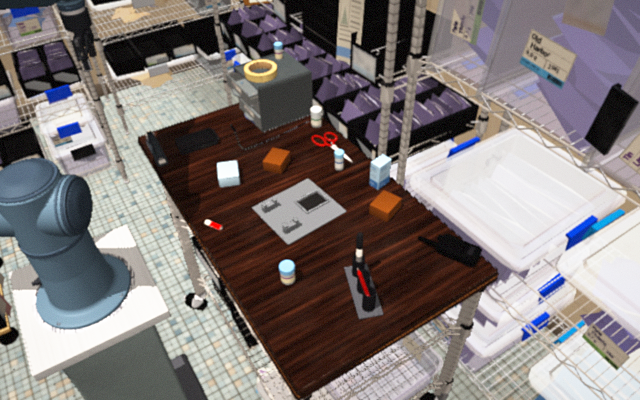

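View pics/top0.png

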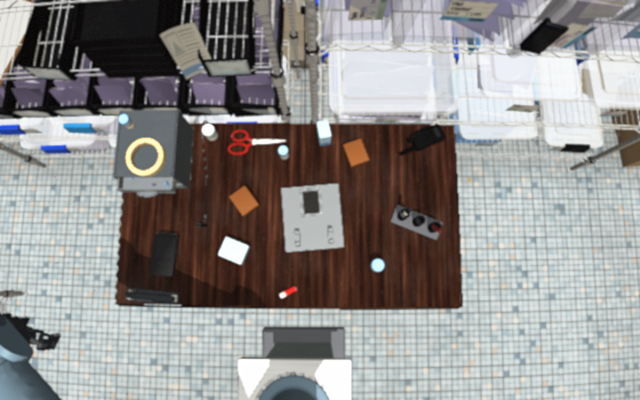

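The scene and top views show:
- **Tray:** top (313,217), with the pen rest nearer the robot and the bay farther away.
- **Carton candidates:** the white flat box at top (234,250) / scene (228,173); brown boxes at top (244,200) and (356,152), which are excluded by colour; and a tall upright carton at top (324,132), a bystander. The white flat box fits.
- **Pen stand:** top (418,222).
- **Loose red marker:** top (288,293). It is not in the stand, so it is not meant.

Next I'll confirm with an enlarged crop.

Run:
```python
from h import *
s=dict(np.load("scene0.npz"));t=dict(np.load("top0.npz"))
s2=lambda im,x,y,w,h,f:cv2.resize(im[y:y+h,x:x+w],None,fx=f,fy=f,interpolation=cv2.INTER_CUBIC)
a=s2(s["im"],325,225,80,100,5);b=s2(t["im"],380,190,80,50,5);c=s2(t["im"],210,225,80,50,5)
cv2.imwrite("pics/crop1.png",np.hstack([a,np.vstack([b,c])]))
C=cloud(t["d"],t); print("tab z",C[275,340],C[200,270])
hsv=cv2.cvtColor(t["im"],cv2.COLOR_BGR2HSV)
g=((hsv[...,1]<45)&(hsv[...,2]>90)&(C[...,2]<0.06)&(C[...,0]>.2)&(C[...,0]<.85)&(abs(C[...,1])<.5)).astype(np.uint8)
n,l,st,ce=cv2.connectedComponentsWithStats(g)
for i in range(1,n):
    if st[i,4]>60: 
        m=l==i; print(i,st[i],np.median(C[m],0).round(4),cv2.minAreaRect(np.argwhere(m)[:,::-1].astype(np.float32)))
# heights grid around the stand/carton
for (u0,u1,v0,v1) in((218,252,234,268),(390,446,203,243)):
    print(np.round(C[v0:v1:3,u0:u1:3,2]*1000).astype(int))
```

```text
tab z [ 0.3889724  -0.12913289 -0.00305018] [0.60730754 0.07766904 0.00240085]
2 [201 122  17  19 108] [0.7988 0.2581 0.0186] ((208.96156311035156, 131.30770874023438), (16.868722915649414, 16.99275779724121), 7.125016689300537)
12 [317 124  15  21  75] [ 0.7896 -0.0926  0.0313] ((324.0, 134.0), (20.0, 14.0), 90.0)
23 [252 138  35   8 206] [0.7883 0.0919 0.0034] ((269.0, 141.5), (7.0, 34.0), 90.0)
24 [455 140   7 130 138] [ 0.5846 -0.4835  0.0011] ((458.0882873535156, 204.49609375), (129.13914489746094, 1.5294771194458008), 87.46644592285156)
34 [ 280  183   65   70 3630] [ 0.5479 -0.0476  0.0064] ((311.82073974609375, 217.34828186035156), (65.77202606201172, 60.5401611328125), 85.2363510131836)
38 [391 209  48  31 428] [ 0.5315 -0.341   0.0069] ((416.41644287109375, 222.38035583496094), (50.125152587890625, 18.138988494873047), 21.370624542236328)
42 [217 236  33  30 618] [0.4567 0.1763 0.0343] ((233.1035614013672, 250.25148010253906), (28.076927185058594, 22.53846549987793), 22.61986541748047)
43 [374 260   9  10  70] [ 0.416  -0.2324  0.0532] ((377.5000305175781, 264.5000305175781
[... 1109 characters left out ...]
   8  34   5  22  47   6   8   3  -3  -3   5
    0]
 [  5   7   9   7   7   2   6   7  38  11   9  38   4   9   5  63  55  -4
    5]
 [  1  -2   0  10   6   7   7  12  25  50  63   2   1  12  63  17  40   6
    1]
 [  0  -3   3   2  -1   4   6  11   5   6   8   8   7  33  63  69  36   2
    4]
 [  1   4   0   5   1   4  -1   1   8   5   4   8   4  21  42  58 134   3
   -4]
 [  2  -1  -2   0  -1  -2   3  -5   2   1  13   9   5   3   7   4   8  -1
    4]
 [  1   3   1   4   5  -1  -4   0   2  -3  -2   6   2  11   4   8   1   7
    1]
 [ -2   1   0   1   2  -1   0   3   0  -2  -1   2  -1   7  -1   5  -3  -2
   -2]
 [  2  -1   2  -1  -2   3   0  -2   3  -1   2   0   7   3   1   3   5   4
   -1]]
```

View pics/crop1.png

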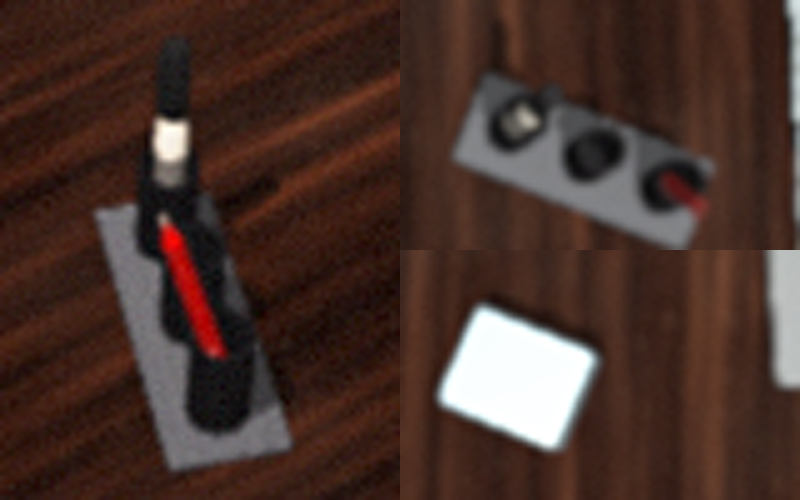

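The crop shows:
- **Marker:** thick, with a white barrel and black cap, standing in the far tube at scene (359,245) / top (404,213).
- **Pen:** thin, red and leaning, in the near tube at scene (364,283) / top (437,228). It stays there.
- **Carton:** the white, flat one.

Now I'll measure poses from both fixed views.

```bash
cat > meas.py <<'E'
from h import *
def rect(P):
    (c,s,a)=cv2.minAreaRect((P[:,:2]*1000).astype(np.float32)); return np.round(c,1),np.round(s,1),round(a,1)
def comp(mask,seed):
    m=cv2.morphologyEx(mask.astype(np.uint8),cv2.MORPH_CLOSE,np.ones((3,3)))
    n,l,st,ce=cv2.connectedComponentsWithStats(m)
    i=np.argmin([np.hypot(*(ce[k]-seed))+(1e4 if st[k,4]<60 else 0) for k in range(n)]); return l==i
def contour(m):
    c=max(cv2.findContours(m.astype(np.uint8),cv2.RETR_EXTERNAL,cv2.CHAIN_APPROX_NONE)[0],key=len); return c.reshape(-1,2)
E
python3 - <<'E'
from meas import *
for n in("top","scene"):
    t=dict(np.load(n+"0.npz")); im=t["im"].astype(int); hsv=cv2.cvtColor(t["im"],cv2.COLOR_BGR2HSV); C=cloud(t["d"],t)
    X,Y,Z=C[...,0],C[...,1],C[...,2]; gray=(hsv[...,1]<70)
    tray=comp((hsv[...,1]<60)&(hsv[...,2]>85)&(abs(X-.55)<.16)&(abs(Y+.04)<.16)&(Z<.02),proj(t,[.55,-.045,.005])[0])
    stand=comp((hsv[...,1]<70)&(hsv[...,2]>50)&(abs(X-.53)<.12)&(abs(Y+.34)<.12)&(Z<.03),proj(t,[.53,-.34,.006])[0])
    car=comp((hsv[...,2]>140)&(hsv[...,1]<80)&(abs(X-.457)<.08)&(abs(Y-.176)<.08)&(Z>.025),proj(t,[.457,.176,.034])[0])
    for nm,m,z in(("tray",tray,.005),("stand",stand,.006),("carton",car,.034)):
        c=contour(m); print(n,nm,m.sum(),"zmed",np.median(Z[m]).round(4),*rect(onplane(t,c,z)))
    # bay (dark) and blocks: points by height
    m=(abs(X-.55)<.12)&(abs(Y+.045)<.1)&(Z>.018)&(Z<.06)
    print("blocks",m.sum(),[np.round(np.mean(C[m&(Y>-.045)],0),4),np.round(np.mean(C[m&(Y<-.045)],0),4)])
    m=(abs(X-.55)<.15)&(abs(Y+.305)<.05)&(Z>.09)&(Z<.2); print("marker",m.sum(),C[m].mean(0).round(3),Z[m].max())
    m=(hsv[...,2]<75)&(hsv[...,1]<90)&(abs(X-.6)<.05)&(abs(Y+.045)<.06); print("bayfloor",m.sum(),*rect(onplane(t,contour(m),.005)), Z[m].mean() if m.sum() else 0)
E
```

```text
top tray 3540 zmed 0.0062 [557.1 -46.7] [195.  176.8] 5.2
top stand 679 zmed 0.0068 [ 543.7 -353.9] [150.6  61.8] 68.1
top carton 508 zmed 0.0351 [456.  176.2] [72.7 57. ] 68.2
blocks 147 [array([ 0.4924, -0.0035,  0.0296]), array([ 0.5017, -0.0983,  0.0294])]
marker 40 [ 0.56  -0.307  0.128] 0.14529473095140677
bayfloor 259 [601.6 -42.2] [59.8 38.3] 0.7 0.006433164031969279
scene tray 2865 zmed 0.0052 [554.3 -47.8] [193.5 175.1] 5.2
scene stand 640 zmed 0.0054 [ 540.4 -355.3] [149.2  57.8] 68.8
scene carton 367 zmed 0.0338 [452.  171.3] [83.3 56.3] 68.3
blocks 212 [array([ 0.4892, -0.0067,  0.0264]), array([ 0.4986, -0.1024,  0.0267])]
marker 126 [ 0.557 -0.313  0.12 ] 0.14405504059028307
bayfloor 243 [600.3 -41. ] [62.4 42.1] 5.1 0.005313394320095032
```

Measured poses, in mm:

| Item | Position | Yaw |
|---|---|---|
| Tray | (555.5, -47) | +5.3° |
| Stand | (542, -354.5) | row at 68.4° |
| Marker tube | about (560, -310) | – |
| Carton | (455, 175) | long axis at 68.2° |

First move: turn the wrist and travel to the pre-grasp side of the stand.

Request:
jog_arm([
  [[0,0,0,0,0,1],[0,0,0,0,0,1],[0,0,0,0,0,1],[0,0,0,0,0,1],[0,0,0,0,0,1],[0,0,0,0,0,1],[0,0,0,0,0,1],[0,0,0,0,0,1],[0,0,0,0,0,1],[0,0,0,0,0,1],[0,0,0,0,0,1],[0,0,0,0,0,1],[0,0,0,0,0,1],[0,0,0,0,0,1],[0,0,0,0,0,1],[0,0,0,0,0,1],[0,0,0,0,0,1],[0,0,0,0,0,1]],
], jaw=0)

```text
t: 1.65
eef_pos: [0.242, 0.603, 0.2308]
tcp_rot: [0.83, 0.558, -0.0, 0.0]
contact_force: [-0.3, 0.0, -0.4]
width: 0.0853
gripper_force: 0.0
```

Request:
jog_arm([
  [[-0.55,0.53,0,0,0,0],[-0.55,0.53,0,0,0,0],[-0.55,0.53,0,0,0,0],[-0.55,0.53,0,0,0,0],[-0.55,0.53,0,0,0,0],[-0.55,0.53,0,0,0,0],[-0.55,0.53,0,0,0,0],[-0.55,0.53,0,0,0,0],[-0.55,0.53,0,0,0,0],[-0.55,0.53,0,0,0,0],[-0.55,0.53,0,0,0,0],[-0.55,0.53,0,0,0,0],[-0.55,0.53,0,0,0,0],[-0.55,0.53,0,0,0,0],[-0.55,0.53,0,0,0,0],[-0.55,0.53,0,0,0,0]],
])

```text
t: 2.98
eef_pos: [0.4259, 0.1487, 0.2312]
tcp_rot: [0.828, 0.56, 0.0, -0.0]
contact_force: [-0.7, 0.6, -0.6]
width: 0.0851
gripper_force: 0.0
```

Request:
jog_arm([
  [[-0.55,0.53,0,0,0,0],[-0.55,0.53,0,0,0,0],[-0.55,0.53,0,0,0,0],[-0.55,0.53,0,0,0,0],[-0.55,0.53,0,0,0,0],[-0.55,0.53,0,0,0,0],[-0.55,0.53,0,0,0,0],[-0.55,0.53,0,0,0,0],[-0.55,0.53,0,0,0,0],[-0.55,0.53,0,0,0,0],[-0.55,0.53,0,0,0,0],[-0.55,0.53,0,0,0,0]],
])

```text
t: 3.98
eef_pos: [0.5637, -0.191, 0.2309]
tcp_rot: [0.829, 0.56, -0.0, -0.0]
contact_force: [0.7, 0.9, 0.4]
width: 0.0856
gripper_force: 0.0
```

Request:
jog_arm([
  [[0,0,0,0,-1,0],[0,0,0,0,-1,0],[0,0,0,0,-1,0],[0,0,0,0,-1,0],[0,0,0,0,-1,0],[0,0,0,0,-1,0],[0,0,0,0,-1,0],[0,0,0,0,-1,0],[0,0,0,0,-1,0],[0,0,0,0,-1,0],[0,0,0,0,-1,0],[0,0,0,0,0,0]],
])

```text
t: 4.98
eef_pos: [0.5626, -0.1879, 0.2276]
tcp_rot: [0.733, 0.499, -0.385, 0.257]
contact_force: [0.1, -0.6, -1.2]
width: 0.0851
gripper_force: 0.0
```

Run:
```python
from meas import *
from scipy.spatial.transform import Rotation as Ro
s=bot.get_state(); R=Ro.from_quat(s["tcp_rot"]).as_matrix(); print(s["joints"].round(2),s["eef_pos"].round(4)); print(R.round(3))
im,d,p=grab("wrist"); cv2.imwrite("pics/w1.png",im); np.savez("w1.npz",im=im,d=d,**{k:np.array(v) for k,v in p.items()})
C=cloud(d,p)
m=(d>0)&(np.abs(C[...,0]-.56)<.05)&(np.abs(C[...,1]+.31)<.04)
for z in np.arange(.065,.145,.01):
    q=m&(abs(C[...,2]-z)<.005); P=C[q]; 
    if len(P)>5: print(round(z,3),len(P),np.median(P,0).round(4),P[:,:2].min(0).round(4),P[:,:2].max(0).round(4))
print(proj(p,[[.56,-.31,.141],[.56,-.31,.061],[.542,-.3545,.061],[.524,-.399,.061]]).round())
```

```text
[-0.17  0.34  1.66 -0.93  1.49  0.46] [ 0.5626 -0.1879  0.2276]
[[ 0.207  0.929 -0.307]
 [ 0.533 -0.371 -0.76 ]
 [-0.82  -0.006 -0.572]]
0.065 229 [ 0.5621 -0.3053  0.0615] [ 0.5305 -0.3498] [ 0.5753 -0.2966]
0.075 112 [ 0.5629 -0.3051  0.0751] [ 0.5553 -0.3112] [ 0.5682 -0.3018]
0.085 109 [ 0.5626 -0.3052  0.0852] [ 0.5549 -0.3095] [ 0.568  -0.3025]
0.095 111 [ 0.563  -0.3048  0.0952] [ 0.5549 -0.3115] [ 0.5685 -0.3024]
0.105 127 [ 0.5624 -0.3048  0.1048] [ 0.5533 -0.3097] [ 0.5685 -0.3024]
0.115 137 [ 0.5627 -0.3051  0.115 ] [ 0.5544 -0.312 ] [ 0.5684 -0.3029]
0.125 135 [ 0.5623 -0.3053  0.125 ] [ 0.5541 -0.3114] [ 0.5682 -0.3029]
0.135 141 [ 0.5623 -0.3055  0.1347] [ 0.5536 -0.3113] [ 0.5681 -0.3032]
[[368. 186.]
 [365. 116.]
 [360. 139.]
 [356. 156.]]
```

View pics/w1.png

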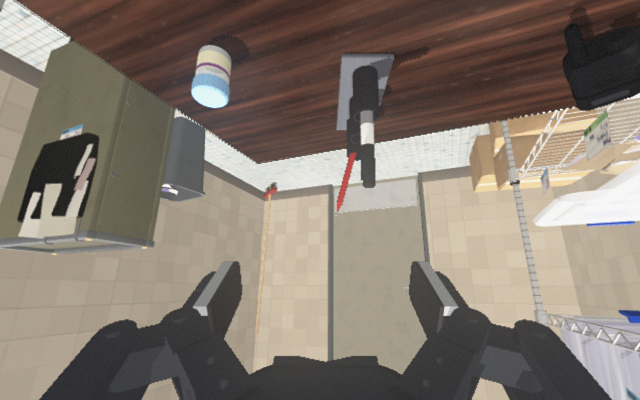

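The wrist view shows the marker upright at pixels (365,75)–(370,185), with the pen leaning beyond it at (345,185). The marker centre is about (560.8, -311). Joint 4 is near its limit, so I'll use a 50° tilt.

```bash
cat > plan.py <<'E'
from h import *
from scipy.spatial.transform import Rotation as Ro
def tool(az_y,th,sgn):  # y axis azimuth deg; tilt th: z = sin(th)*sgn*(perp) - cos(th) up, rotation about y
    a=np.radians(az_y); y=np.array([np.cos(a),np.sin(a),0]); x0=np.cross(y,[0,0,-1]); t=np.radians(th)
    z=np.sin(t)*sgn*x0+np.array([0,0,-np.cos(t)]); return np.c_[np.cross(y,z),y,z]
def plan(p0,R0,wps):
    "turn first then shift, each: turn units (5deg) in current tool, shift units (40mm) in tool after turn"
    for p,R in wps:
        w=Ro.from_matrix(R0.T@R).as_rotvec(degrees=True)/5; d=R.T@(np.array(p)-p0)/.04
        print("turn",w.round(2),"shift",d.round(2),"|%.1f|"%np.linalg.norm(d),"->",np.round(p,4)); p0,R0=np.array(p),R
def cur():
    s=bot.get_state(); return s["eef_pos"],Ro.from_quat(s["tcp_rot"]).as_matrix(),s
E
python3 - <<'E'
from plan import *
p,R,s=cur()
T=tool(-21.6,50,-1); g=np.array([.5608,-.311,.086])
plan(p,R,[(g-.071*T[:,2],T),(g+.019*T[:,2],T)])
E
```

```text
turn [-0.06  0.99  0.02] shift [0.89 1.08 2.72] |3.1| -> [ 0.5808 -0.2604  0.1316]
turn [0. 0. 0.] shift [0.   0.   2.25] |2.2| -> [ 0.5554 -0.3245  0.0738]
```

Request:
jog_arm([
  [[0,0,0,0,1,0],[0.15,0.18,0.45,0,0,0],[0.15,0.18,0.45,0,0,0],[0.15,0.18,0.45,0,0,0],[0.15,0.18,0.45,0,0,0],[0.15,0.18,0.45,0,0,0],[0.15,0.18,0.45,0,0,0],[0,0,0,0,0,0]],
])

```text
t: 5.7
eef_pos: [0.5798, -0.2628, 0.1317]
tcp_rot: [0.752, 0.507, -0.351, 0.234]
contact_force: [-0.8, -0.1, -0.7]
width: 0.0853
gripper_force: 0.0
```

Run:
```python
from plan import *
p,R,s=cur(); print(p,s["joints"].round(2))
T=tool(-21.6,50,-1); g=np.array([.5608,-.311,.086])
plan(p,R,[(g+.019*T[:,2],T)])
```

```text
[ 0.57980341 -0.26280299  0.13168262] [-0.3   0.48  1.63 -0.91  1.29  0.47]
turn [-0.1  -0.02 -0.03] shift [0.04 0.   2.2 ] |2.2| -> [ 0.5554 -0.3245  0.0738]
```

Request:
jog_arm([
  [[0,0,0.44,0,0,0],[0,0,0.44,0,0,0],[0.02,0,0.44,0,0,0],[0.02,0,0.44,0,0,0],[0,0,0.44,0,0,0],[0,0,0,0,0,0],[0,0,0,0,0,0]],
])

```text
t: 6.28
eef_pos: [0.5606, -0.318, 0.0801]
tcp_rot: [0.757, 0.507, -0.345, 0.225]
contact_force: [-0.1, 0.0, 0.4]
width: 0.0853
gripper_force: 0.0
```

Request:
jog_arm([
  [[0,0,0,0,0,0],[0,0,0,0,0,0],[0,0,0,0,0,0],[0,0,0,0,0,0],[0,0,0,0,0,0],[0,0,0,0,0,0],[0,0,0,0,0,0],[0,0,0,0,0,0],[0,0,0,0,0,0],[0,0,0,0,0,0],[0,0,0,0,0,0],[0,0,0,0,0,0]],
], jaw=255, grip_force=40)

```text
t: 7.28
eef_pos: [0.5607, -0.317, 0.0805]
tcp_rot: [0.757, 0.508, -0.345, 0.225]
contact_force: [-2.6, 5.3, 4.3]
width: 0.0133
gripper_force: 41.0
```

Run:
```python
from plan import *
p,R,s=cur(); print(p,s["joints"].round(2),s["width"],s["contact_force"],s["gripper_force"]); print(R.round(3), (R@R.T@[0,0,1]), (p-.019*R[:,2]).round(4), 'up in tool',R.T@[0,0,1])
im,d,p=grab("wrist"); im2,d2,p2=grab("scene")
cv2.imwrite("pics/g1.png",np.hstack([cv2.resize(im[:,200:480],(392,560)),cv2.resize(im2[210:330,320:405],(396,560))]))
```

```text
[ 0.56070126 -0.31704627  0.08052401] [-0.39  0.54  1.65 -0.95  1.18  0.48] 0.013271035344546782 [-2.59800492  5.29256776  4.25905735] 40.9746110800188
[[ 0.246  0.924 -0.294]
 [ 0.613 -0.383 -0.691]
 [-0.751 -0.01  -0.66 ]] [-6.22052220e-17  9.50404226e-17  1.00000000e+00] [ 0.5663 -0.3039  0.0931] up in tool [-0.75083738 -0.01020938 -0.6604082 ]
```

View pics/g1.png

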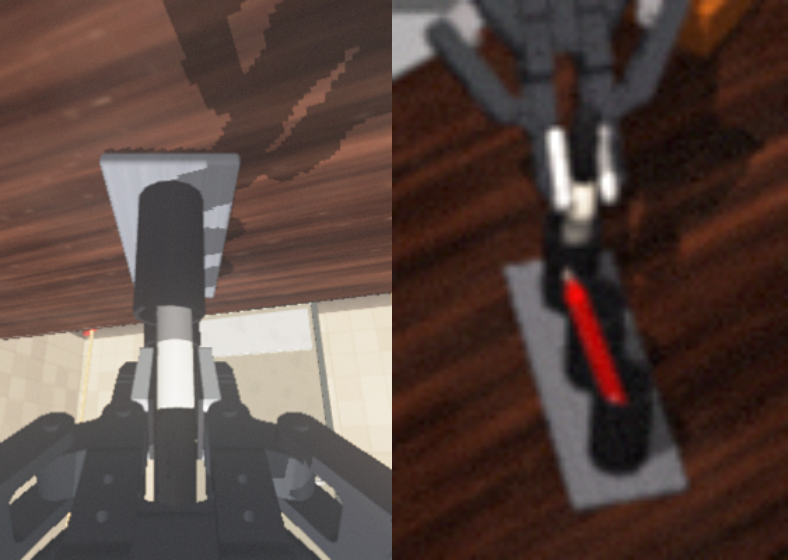

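The marker (white barrel, pixels (175,370) left and (580,200) right) is held between the pads, and the pen is untouched. Joint 4 stopped at its limit, so the grip sits about 8 mm from the fingertips, which is usable. Lifting straight up.

Request:
jog_arm([
  [[-0.19,0,-0.165,0,0,0],[-0.19,0,-0.165,0,0,0],[-0.19,0,-0.165,0,0,0],[-0.19,0,-0.165,0,0,0],[-0.19,0,-0.165,0,0,0],[-0.19,0,-0.165,0,0,0],[-0.19,0,-0.165,0,0,0],[-0.19,0,-0.165,0,0,0],[-0.19,0,-0.165,0,0,0],[-0.19,0,-0.165,0,0,0],[-0.19,0,-0.165,0,0,0],[-0.19,0,-0.165,0,0,0],[0,0,0,0,0,0]],
])

```text
t: 8.47
eef_pos: [0.5629, -0.3191, 0.2043]
tcp_rot: [0.757, 0.507, -0.344, 0.227]
contact_force: [-0.6, 0.4, 0.1]
width: 0.0141
gripper_force: 40.2
```

Run:
```python
from plan import *
R1=np.array([[.246,.924,-.294],[.613,-.383,-.691],[-.751,-.010,-.660]]);
c=R1.T@np.array([.1,6,-6.5]); u=R1.T@[0,0,1.]; print("centre in tool mm",c.round(1),"axis",u.round(3))
p,R,s=cur(); print(p.round(4),s["joints"].round(2),s["width"],s["contact_force"]); print((R@u).round(3),(p+R@c/1000).round(4))
# target: tool y along tray x (az 5.3), tilt so that marker is level; pointing +y
for th in (38,40,42):
    T=tool(5.3-0,th,1); print(th,(T@u).round(3))
np.savez("mk.npz",c=c,u=u)
```

```text
centre in tool mm [ 8.6 -2.1  0.1] axis [-0.751 -0.01  -0.66 ]
[ 0.5629 -0.3191  0.2043] [-0.39  0.37  1.62 -0.89  1.3   0.32] 0.014088473462935446 [-0.64456277  0.43159355  0.13512066]
[-0.005  0.002  1.   ] [ 0.563  -0.3131  0.1978]
38 [ 0.082 -0.995  0.058]
40 [ 0.082 -0.996  0.023]
42 [ 0.082 -0.996 -0.012]
```

Request:
jog_arm([
  [[0.32,-0.395,-0.435,0,0,0],[0.32,-0.395,-0.435,0,0,0],[0.32,-0.395,-0.435,0,0,0],[0.32,-0.395,-0.435,0,0,0],[0.32,-0.395,-0.435,0,0,0],[0.32,-0.395,-0.435,0,0,0],[0.32,-0.395,-0.435,0,0,0],[0.32,-0.395,-0.435,0,0,0],[0.32,-0.395,-0.435,0,0,0],[0.32,-0.395,-0.435,0,0,0]],
])

```text
t: 9.3
eef_pos: [0.4976, -0.0582, 0.2213]
tcp_rot: [0.756, 0.508, -0.345, 0.225]
contact_force: [-0.1, 0.1, -0.7]
width: 0.0133
gripper_force: 40.2
```

Request:
jog_arm([
  [[0,0,0,0,1,0],[0,0,0,0,1,0],[0,0,0,0,1,0],[0,0,0,0,1,0],[0,0,0,0,1,0],[0,0,0,0,1,0],[0,0,0,0,1,0],[0,0,0,0,1,0],[0,0,0,0,1,0],[0,0,0,0,1,0],[0,0,0,0,1,0],[0,0,0,0,1,0],[0,0,0,0,1,0],[0,0,0,0,1,0],[0,0,0,0,1,0],[0,0,0,0,1,0],[0,0,0,0,1,0],[0,0,0,0,1,0]],
])

```text
t: 10.8
eef_pos: [0.4982, -0.0597, 0.2217]
tcp_rot: [0.778, 0.518, 0.293, -0.2]
contact_force: [-0.1, -0.8, -0.2]
width: 0.014
gripper_force: 40.3
```

Run:
```python
from plan import *
f=np.load("mk.npz");c=f["c"].copy();c[1]=0;u=f["u"]
p,R,s=cur(); print(p.round(4),s["joints"].round(2),s["width"])
C0=p+R@c/1000; ax=R@u; print("pred centre",C0.round(4),"axis",ax.round(3))
T=tool(5.3,41.3,1); print((T@u).round(3))
rest=np.array([.4955,-.0525,.0315])
plan(p,R,[(rest+[0,0,.06]-T@c/1000,T),(rest-T@c/1000,T)])
```

```text
[ 0.4982 -0.0597  0.2217] [-0.69 -0.06  2.03  0.69  1.47 -0.48] 0.013963296086753198
pred centre [ 0.5008 -0.0537  0.2273] axis [-0.392 -0.92  -0.004]
[ 0.082 -0.996  0.   ]
turn [ 3.61 -0.07 -4.23] shift [-2.22 -0.05  2.56] |3.4| -> [ 0.4961 -0.059   0.0859]
turn [0. 0. 0.] shift [-0.99  0.    1.13] |1.5| -> [ 0.4961 -0.059   0.0259]
```

Request:
jog_arm([
  [[0,0,0,0.72,-0.01,-0.85],[0,0,0,0.72,-0.01,-0.85],[0,0,0,0.72,-0.01,-0.85],[0,0,0,0.72,-0.01,-0.85],[0,0,0,0.72,-0.01,-0.85],[-0.22,0,0.26,0,0,0],[-0.22,0,0.26,0,0,0],[-0.22,0,0.26,0,0,0],[-0.22,0,0.26,0,0,0],[-0.22,0,0.26,0,0,0],[-0.22,0,0.26,0,0,0],[-0.22,0,0.26,0,0,0],[-0.22,0,0.26,0,0,0],[-0.22,0,0.26,0,0,0],[-0.22,0,0.26,0,0,0],[0,0,0,0,0,0]],
])

```text
t: 12.13
eef_pos: [0.4964, -0.0561, 0.0823]
tcp_rot: [0.63, 0.691, 0.236, -0.263]
contact_force: [-1.1, -0.4, -0.4]
width: 0.0135
gripper_force: 40.2
```

Run:
```python
from plan import *
f=np.load("mk.npz");c=f["c"].copy();c[1]=0;u=f["u"]
p,R,s=cur(); print(p.round(4),s["joints"].round(2),s["width"])
C0=p+R@c/1000; ax=R@u; print("pred centre",C0.round(4),"axis",ax.round(3))
V=[]
E=np.array([C0+ax*.067,C0-ax*.067,C0])
for n in("wrist","scene","top"):
    im,d,q=grab(n); np.savez(n+"2.npz",im=im,d=d,**{k:np.array(v) for k,v in q.items()})
    pr=proj(q,E); print(n,pr.round(1).tolist())
    x0,y0=(pr.mean(0)-[130,100] if n=="wrist" else pr.mean(0)-[45,35]).clip(0).astype(int)
    w=(260,200) if n=="wrist" else (90,70)
    for e in pr: cv2.circle(im,tuple(int(v) for v in e.round()),1,(0,255,0),-1)
    V.append(cv2.resize(im[y0:y0+w[1],x0:x0+w[0]],(390,295),interpolation=cv2.INTER_CUBIC)); print((x0,y0))
cv2.imwrite("pics/p1.png",np.vstack([np.hstack(V[:2]),np.hstack([V[2],np.zeros_like(V[2])])]))
```

```text
[ 0.4964 -0.0561  0.0823] [-0.61  0.33  1.89  0.53  1.46 -0.91] 0.013483345784673187
pred centre [ 0.4959 -0.0496  0.0879] axis [ 0.083 -0.996 -0.002]
wrist [[321.6, 394.0], [324.3, 144.2], [323.2, 248.2]]
(np.int64(193), np.int64(162))
scene [[292.5, 209.2], [262.7, 180.7], [277.1, 194.5]]
(np.int64(232), np.int64(159))
top [[336.6, 233.0], [287.6, 236.9], [312.1, 235.0]]
(np.int64(267), np.int64(199))
```

View pics/p1.png

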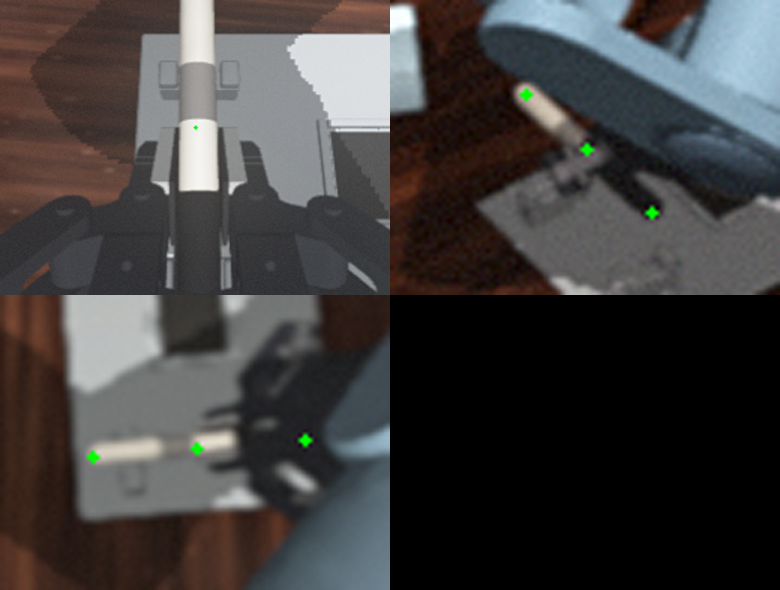

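In the wrist crop the marker (column ≈197) runs over the far block's notch (centre column ≈199). The predicted free end also matches the scene and top views. Now I'll refine block and marker positions from the wrist depth.

Run:
```python
from plan import *
t=dict(np.load("wrist2.npz")); C=cloud(t["d"],t); hsv=cv2.cvtColor(t["im"],cv2.COLOR_BGR2HSV)
yx=np.array([-np.sin(np.radians(5.3)),np.cos(np.radians(5.3))]); xx=np.array([yx[1],-yx[0]])
L=(C[...,:2]-[.4955,-.0525]); a=L@xx; b=L@yx; Z=C[...,2]; d=t["d"]>0
m=d&(abs(Z-.033)<.003)&(abs(a)<.03)&(b>.03)&(b<.07)
print("block",m.sum(),"a",np.percentile(a[m],[1,50,99]).round(4),"b",np.percentile(b[m],[1,50,99]).round(4),"z",np.median(Z[m]).round(4))
h=np.histogram(a[m],np.arange(-.028,.03,.002)); print(list(zip((h[1][:-1]*1000).round().astype(int),h[0])))
mk=d&(Z>.07)&(abs(a)<.015)&(b>.0)&(b<.1)
for lo in np.arange(.005,.095,.01):
    q=mk&(b>lo)&(b<lo+.01)
    if q.sum()>9: print(round(lo+.005,3),q.sum(),"a mid",((a[q].min()+a[q].max())/2).round(4),np.median(a[q]).round(4),"ztop",np.percentile(Z[q],90).round(4))
print("end b",b[mk].max())
pl=d&(abs(Z-.005)<.003)&(b>.0); print("plate z",np.median(Z[pl]))
```

```text
block 434 a [-0.0188 -0.0094  0.0223] b [0.0401 0.0462 0.0533] z 0.0332
[(np.int64(-28), np.int64(0)), (np.int64(-26), np.int64(0)), (np.int64(-24), np.int64(0)), (np.int64(-22), np.int64(0)), (np.int64(-20), np.int64(19)), (np.int64(-18), np.int64(46)), (np.int64(-16), np.int64(48)), (np.int64(-14), np.int64(39)), (np.int64(-12), np.int64(51)), (np.int64(-10), np.int64(15)), (np.int64(-8), np.int64(0)), (np.int64(-6), np.int64(0)), (np.int64(-4), np.int64(0)), (np.int64(-2), np.int64(0)), (np.int64(0), np.int64(0)), (np.int64(2), np.int64(0)), (np.int64(4), np.int64(0)), (np.int64(6), np.int64(0)), (np.int64(8), np.int64(0)), (np.int64(10), np.int64(0)), (np.int64(12), np.int64(31)), (np.int64(14), np.int64(41)), (np.int64(16), np.int64(43)), (np.int64(18), np.int64(49)), (np.int64(20), np.int64(38)), (np.int64(22), np.int64(14)), (np.int64(24), np.int64(0)), (np.int64(26), np.int64(0))]
0.01 450 a mid 0.0017 0.0016 ztop 0.0954
0.02 415 a mid 0.0016 0.0017 ztop 0.0955
0.03 383 a mid 0.0014 0.0011 ztop 0.0956
0.04 360 a mid 0.0013 0.0011 ztop 0.0956
0.05 334 a mid 0.001 0.0011 ztop 0.0957
0.06 322 a mid 0.001 0.0011 ztop 0.0959
0.07 82 a mid 0.0011 0.0011 ztop 0.0955
end b 0.0698255882490548
plate z 0.005477632590393494
```

Request:
jog_arm([
  [[-0.1,0,0.099,0,0,0],[-0.1,0,0.099,0,0,0],[-0.1,0,0.099,0,0,0],[-0.1,0,0.099,0,0,0],[-0.1,0,0.099,0,0,0],[-0.1,0.01,0.099,0,0,0],[-0.1,0,0.099,0,0,0],[-0.1,0,0.099,0,0,0],[-0.1,0,0.099,0,0,0],[-0.1,0,0.099,0,0,0],[0,0,0,0,0,0],[0,0,0,0,0,0]],
])

```text
t: 13.28
eef_pos: [0.4986, -0.0608, 0.0288]
tcp_rot: [0.63, 0.692, 0.237, -0.261]
contact_force: [0.1, 0.0, 0.1]
width: 0.0136
gripper_force: 40.2
```

```bash
cat > mm.py <<'E'
from plan import *
def mk():
    im,d0,q=grab("wrist"); C=cloud(d0,q)
    yx=np.array([-np.sin(np.radians(5.3)),np.cos(np.radians(5.3))]); xx=np.array([yx[1],-yx[0]])
    L=(C[...,:2]-[.4955,-.0525]); a=L@xx; b=L@yx; Z=C[...,2]
    m=(d0>0)&(Z>.0345)&(Z<.06)&(abs(a-.0017)<.013)&(b>.0)&(b<.1)
    for lo in (.01,.03,.06):
        k=m&(b>lo)&(b<lo+.01)
        if k.sum()>9: print(lo,k.sum(),"a",((a[k].min()+a[k].max())/2).round(4),"ztop",np.percentile(Z[k],90).round(4))
    print("end b",b[m].max(),"want",.067-.0013); return im
E
python3 - <<'E'
from mm import *
p,R,s=cur(); print(p.round(4),s["contact_force"].round(1)); mk()
E
```

```text
[ 0.4986 -0.0608  0.0288] [0.1 0.  0.1]
0.01 414 a 0.0032 ztop 0.0418
0.03 353 a 0.0027 ztop 0.0418
0.06 85 a 0.0027 ztop 0.042
end b 0.06439803397861196 want 0.06570000000000001
```

Request:
jog_arm([
  [[-0.01,-0.015,0.035,0,0,0],[-0.01,-0.01,0.035,0,0,0],[0,0,0,0,0,0],[0,0,0,0,0,0]],
])

```text
t: 13.67
eef_pos: [0.4976, -0.0598, 0.0265]
tcp_rot: [0.63, 0.692, 0.237, -0.26]
contact_force: [0.5, -0.3, 0.3]
width: 0.0139
gripper_force: 40.2
```

Run:
```python
from mm import *
p,R,s=cur(); print(p.round(4),s["contact_force"].round(1)); mk()
```

```text
[ 0.4976 -0.0598  0.0265] [ 0.5 -0.3  0.3]
0.01 401 a 0.0022 ztop 0.0397
0.03 347 a 0.0019 ztop 0.0396
0.06 121 a 0.0019 ztop 0.0397
end b 0.06591005403726839 want 0.06570000000000001
```

Request:
jog_arm([
  [[0,0,0,0,0,0],[0,0,0,0,0,0],[0,0,0,0,0,0],[0,0,0,0,0,0],[0,0,0,0,0,0],[0,0,0,0,0,0],[0,0,-0.1,0,0,0],[0,0,-0.2,0,0,0],[0,0,-0.3,0,0,0],[0,0,-0.4,0,0,0],[0,0,-0.5,0,0,0],[0,0,-0.5,0,0,0],[0,0,-0.5,0,0,0],[0,0,-0.5,0,0,0],[0,0,-0.5,0,0,0],[0,0,-0.5,0,0,0],[0,0,0,0,0,0]],
], jaw=130)

```text
t: 15.13
eef_pos: [0.5096, -0.1689, 0.1508]
tcp_rot: [0.631, 0.693, 0.237, -0.256]
contact_force: [0.6, 0.0, 0.5]
width: 0.0419
gripper_force: 0.0
```

Run:
```python
from mm import *
p,R,s=cur(); print(p.round(4),s["joints"].round(2),s["width"]); im=mk(); cv2.imwrite("pics/m2.png",im)
for sg in(-1,1):
  for az in (-21.8,158.2):
    print(sg,az); T=tool(az,50,sg); plan(p,R,[(np.array([.455,.175,.1]),T)])
```

```text
[ 0.5096 -0.1689  0.1508] [-0.75  0.34  1.72  0.46  1.64 -0.94] 0.04188877249313751
0.01 94 a 0.0036 ztop 0.039
0.03 81 a 0.0042 ztop 0.0386
0.06 33 a 0.0043 ztop 0.0386
end b 0.06593000467927534 want 0.06570000000000001
-1 -21.8
turn [  0.54 -17.82   5.98] shift [ 5.78 -4.46 -4.91] |8.8| -> [0.455 0.175 0.1  ]
-1 158.2
turn [ -2.51  -5.37 -31.63] shift [-3.83  4.46  6.54] |8.8| -> [0.455 0.175 0.1  ]
1 -21.8
turn [-3.81  1.78  3.84] shift [ 3.83 -4.46  6.54] |8.8| -> [0.455 0.175 0.1  ]
1 158.2
turn [ 21.82   0.67 -21.47] shift [-5.78  4.46 -4.91] |8.8| -> [0.455 0.175 0.1  ]
```

View pics/m2.png

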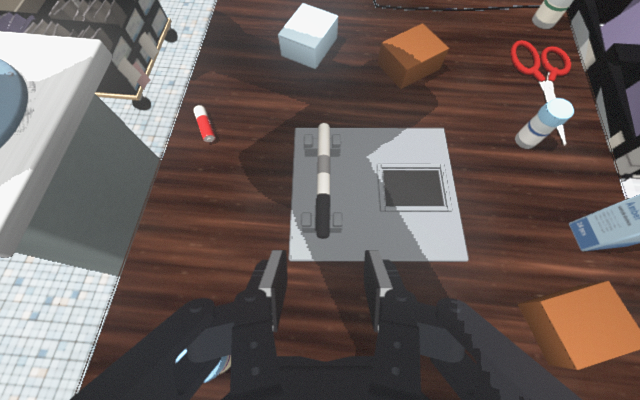

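The marker lies in both notches at pixels (323,125)–(322,235), level and centred. The white carton is at (308,35). Next I'll move to a pre-grasp view of the carton.

Run:
```python
from plan import *
p,R,s=cur(); T=tool(-21.8,55,1); print(T.round(3)); g=np.array([.455,.175,.024])
pre=g-.071*T[:,2]; print(pre); v=np.array([pre[0],pre[1]-.02,.15])
plan(p,R,[(v,T),(pre,T)])
```

```text
[[ 0.213  0.928  0.304]
 [ 0.533 -0.371  0.761]
 [ 0.819  0.    -0.574]]
[0.43340132 0.12099945 0.06472393]
turn [-4.01  2.74  3.65] shift [ 3.19 -4.24  4.51] |7.0| -> [0.4334 0.101  0.15  ]
turn [0. 0. 0.] shift [-1.48 -0.19  1.6 ] |2.2| -> [0.4334 0.121  0.0647]
```

Request:
jog_arm([
  [[0,0,0,-0.8,0.55,0.73],[0,0,0,-0.8,0.55,0.73],[0,0,0,-0.8,0.55,0.73],[0,0,0,-0.8,0.55,0.73],[0,0,0,-0.8,0.55,0.73],[0.32,-0.42,0.45,0,0,0],[0.32,-0.42,0.45,0,0,0],[0.32,-0.42,0.45,0,0,0],[0.32,-0.42,0.45,0,0,0],[0.32,-0.42,0.45,0,0,0],[0.32,-0.42,0.45,0,0,0],[0.32,-0.42,0.45,0,0,0],[0.32,-0.42,0.45,0,0,0],[0.32,-0.42,0.45,0,0,0],[0.32,-0.42,0.45,0,0,0],[0,0,0,0,0,0]],
], jaw=0)

```text
t: 16.52
eef_pos: [0.4291, 0.1071, 0.1482]
tcp_rot: [0.733, 0.498, 0.38, -0.265]
contact_force: [0.2, 0.1, -0.7]
width: 0.0853
gripper_force: 0.0
```

Run:
```python
from meas import *
from plan import *
p,R,s=cur(); print(p.round(4),s["joints"].round(2),s["width"])
im,d,q=grab("wrist"); C=cloud(d,q)
m=(d>0)&(abs(C[...,0]-.455)<.07)&(abs(C[...,1]-.175)<.07)&(C[...,2]>.029)&(C[...,2]<.042)
z=np.median(C[m][:,2]); print("top z",z,m.sum())
m=comp(m,proj(q,[.455,.175,.034])[0]); r=rect(onplane(q,contour(m),.034)); print(r)
i2,d2,q2=grab("top");
T=tool(-21.8,55,1); g=np.array([r[0][0]/1000,r[0][1]/1000,.024])
plan(p,R,[(g-.071*T[:,2],T),(g+.019*T[:,2],T)])
```

```text
[0.4291 0.1071 0.1482] [-0.56 -0.16  2.38  0.97  1.35 -0.62] 0.08529221056042156
top z 0.03448757503269778 3538
(array([456.8, 174.8]), array([71.6, 55.9]), 68.1)
turn [-0.14 -0.04 -0.04] shift [-1.49  0.01  1.5 ] |2.1| -> [0.4352 0.1208 0.0647]
turn [0. 0. 0.] shift [0.   0.   2.25] |2.3| -> [0.4626 0.1893 0.0131]
```

Request:
jog_arm([
  [[-0.3,0,0.3,-0.1,0,0],[-0.3,0,0.3,0,0,0],[-0.3,0,0.3,0,0,0],[-0.3,0,0.3,0,0,0],[-0.3,0,0.3,0,0,0],[0,0,0,0,0,0]],
])

```text
t: 17.12
eef_pos: [0.4372, 0.1166, 0.0639]
tcp_rot: [0.736, 0.494, 0.383, -0.261]
contact_force: [-0.2, -0.7, -0.3]
width: 0.0854
gripper_force: 0.0
```

Run:
```python
from plan import *
p,R,s=cur(); print(p.round(4),s["joints"].round(2))
T=tool(-21.9,55,1); g=np.array([.4568,.1748,.024])
plan(p,R,[(g+.019*T[:,2],T)])
```

```text
[0.4372 0.1166 0.0639] [-0.52  0.1   2.36  1.06  1.19 -0.82]
turn [-0.01 -0.03 -0.08] shift [ 0.06 -0.09  2.3 ] |2.3| -> [0.4626 0.1892 0.0131]
```

Request:
jog_arm([
  [[0.01,-0.02,0.38,0,0,-0.08],[0.01,-0.02,0.38,0,0,0],[0.01,-0.02,0.38,0,0,0],[0.01,-0.01,0.38,0,0,0],[0.01,-0.01,0.38,0,0,0],[0.01,-0.01,0.36,0,0,0],[0,0,0,0,0,0],[0,0,0,0,0,0]],
])

```text
t: 17.78
eef_pos: [0.4638, 0.1875, 0.0171]
tcp_rot: [0.733, 0.498, 0.385, -0.258]
contact_force: [-0.7, -0.1, -0.1]
width: 0.0855
gripper_force: 0.0
```

Run:
```python
from plan import *
p,R,s=cur(); print(p.round(4),s["joints"].round(2),s["contact_force"].round(1))
T=tool(-21.9,55,1); g=np.array([.4568,.1748,.024])
plan(p,R,[(g+.019*T[:,2],T)])
im,d,q=grab("wrist"); cv2.imwrite("pics/c1.png",im)
```

```text
[0.4638 0.1875 0.0171] [-0.31  0.28  2.29  1.27  1.03 -0.9 ] [-0.7 -0.1 -0.1]
turn [ 0.02 -0.04  0.06] shift [-0.06 -0.04  0.08] |0.1| -> [0.4626 0.1892 0.0131]
```

View pics/c1.png

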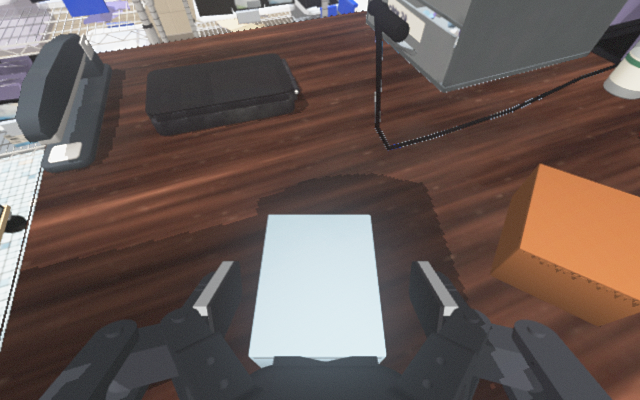

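The carton sits centred between the open fingers at (318,290). I'll go slightly lower, then close.

Request:
jog_arm([
  [[-0.05,-0.04,0.055,0,0,0],[-0.05,0,0.055,0,0,0],[0,0,0,0,0,0],[0,0,0,0,0,0]],
])

```text
t: 18.17
eef_pos: [0.4625, 0.1893, 0.0109]
tcp_rot: [0.734, 0.497, 0.385, -0.257]
contact_force: [0.6, -0.2, -0.5]
width: 0.0855
gripper_force: 0.0
```

Request:
jog_arm([
  [[0,0,0,0,0,0],[0,0,0,0,0,0],[0,0,0,0,0,0],[0,0,0,0,0,0],[0,0,0,0,0,0],[0,0,0,0,0,0],[0,0,0,0,0,0],[0,0,0,0,0,0]],
], jaw=255, grip_force=35)

```text
t: 18.83
eef_pos: [0.4626, 0.1897, 0.0112]
tcp_rot: [0.733, 0.498, 0.385, -0.258]
contact_force: [-1.7, -1.5, 5.7]
width: 0.0556
gripper_force: 34.3
```

Run:
```python
from plan import *
p,R,s=cur(); print(p.round(4),s["joints"].round(2),s["contact_force"].round(1),s["width"])
# carton centre & long axis (toward d) & up in tool frame
cc=R.T@(np.array([.4568,.1748,.017])-p)*1000; cc[1]=0
a=np.radians(68.1); u=R.T@[np.cos(a),np.sin(a),0]; w=R.T@[0,0,1.]
print(cc.round(1),u.round(3),w.round(3)); np.savez("ct.npz",c=cc,u=u,w=w)
# lift straight up 0.12 from here
print("lift .1 units",(R.T@[0,0,.1]/.04).round(3))
```

```text
[0.4626 0.1897 0.0112] [-0.31  0.3   2.29  1.28  1.03 -0.92] [-1.7 -1.5  5.7] 0.055611634917860135
[ -4.3   0.  -16.4] [0.571 0.001 0.821] [ 0.821  0.005 -0.571]
lift .1 units [ 2.053  0.014 -1.427]
```

Request:
jog_arm([
  [[0.29,0,-0.2,0,0,0],[0.29,0,-0.2,0,0,0],[0.29,0,-0.2,0,0,0],[0.29,0,-0.2,0,0,0],[0.29,0,-0.2,0,0,0],[0.29,0,-0.2,0,0,0],[0.29,0,-0.2,0,0,0],[0.29,0,-0.2,0,0,0],[0.29,0,-0.2,0,0,0],[0.29,0,-0.2,0,0,0],[0,0,0,0,0,0]],
])

```text
t: 19.75
eef_pos: [0.4634, 0.1901, 0.1539]
tcp_rot: [0.733, 0.499, 0.386, -0.255]
contact_force: [-0.1, -0.4, 0.4]
width: 0.0556
gripper_force: 34.1
```

Request:
jog_arm([
  [[-0.183,0.433,-0.262,0,0,0],[-0.183,0.433,-0.262,0,0,0],[-0.183,0.433,-0.262,0,0,0],[-0.183,0.433,-0.262,0,0,0],[-0.183,0.433,-0.262,0,0,0],[-0.183,0.433,-0.262,0,0,0],[-0.183,0.433,-0.262,0,0,0],[-0.183,0.433,-0.262,0,0,0],[-0.183,0.433,-0.262,0,0,0],[-0.183,0.433,-0.262,0,0,0],[-0.183,0.433,-0.262,0,0,0],[-0.183,0.433,-0.262,0,0,0]],
])

```text
t: 20.75
eef_pos: [0.5979, -0.0301, 0.1509]
tcp_rot: [0.734, 0.497, 0.384, -0.258]
contact_force: [-0.1, -1.1, 1.0]
width: 0.056
gripper_force: 34.2
```

Request:
jog_arm([
  [[0,0,0,0,-1,0],[0,0,0,0,-1,0],[0,0,0,0,-1,0],[0,0,0,0,-1,0],[0,0,0,0,-1,0],[0,0,0,0,-1,0],[0,0,0,0,-1,0],[0,0,0,0,-1,0],[0,0,0,0,-1,0],[0,0,0,0,-1,0],[0,0,0,0,-1,0],[0,0,0,0,-1,0],[0,0,0,0,-1,0],[0,0,0,0,-1,0],[0,0,0,0,-1,0],[0,0,0,0,-1,0],[0,0,0,0,-1,0],[0,0,0,0,-1,0],[0,0,0,0,0,0]],
])

```text
t: 22.33
eef_pos: [0.5968, -0.0273, 0.1487]
tcp_rot: [0.789, 0.536, -0.249, 0.168]
contact_force: [-0.1, 0.4, -0.2]
width: 0.0555
gripper_force: 34.2
```

Run:
```python
from plan import *
f=np.load("ct.npz"); p,R,s=cur(); print(p.round(4),s["joints"].round(2),s["width"])
print("centre",(p+R@f["c"]/1000).round(4),"long",(R@f["u"]).round(3),"up face",(R@f["w"]).round(3))
T=tool(5.3,34.8,-1); print((T@f["u"]).round(3))
B=np.array([.6015,-.043,.04])
plan(p,R,[(B+[0,0,.05]-T@f["c"]/1000,T),(B-T@f["c"]/1000,T)])
```

```text
[ 0.5968 -0.0273  0.1487] [-0.01  0.4   1.61 -0.57  1.41  0.55] 0.05548486375962043
centre [ 0.599  -0.0218  0.1646] long [-0.001 -0.003 -1.   ] up face [ 0.373  0.928 -0.003]
[ 0.001  0.    -1.   ]
turn [-3.09  0.03 -4.41] shift [0.62 0.08 1.84] |1.9| -> [ 0.602  -0.0488  0.074 ]
turn [0. 0. 0.] shift [0.71 0.   1.03] |1.2| -> [ 0.602  -0.0488  0.024 ]
```

Request:
jog_arm([
  [[0,0,0,-0.62,0,-0.88],[0,0,0,-0.62,0,-0.88],[0,0,0,-0.62,0,-0.88],[0,0,0,-0.62,0,-0.88],[0,0,0,-0.62,0,-0.88],[0.1,0.01,0.31,0,0,0],[0.1,0.01,0.31,0,0,0],[0.1,0.02,0.31,0,0,0],[0.1,0.02,0.31,0,0,0],[0.1,0.01,0.3,0,0,0],[0.1,0.01,0.3,0,0,0],[0,0,0,0,0,0]],
])

```text
t: 23.33
eef_pos: [0.6017, -0.0522, 0.0747]
tcp_rot: [0.645, 0.703, -0.202, 0.222]
contact_force: [-0.9, 0.3, -1.0]
width: 0.0555
gripper_force: 34.2
```

Run:
```python
from plan import *
from meas import rect,contour,comp
f=np.load("ct.npz"); p,R,s=cur(); print(p.round(4),s["joints"].round(2),s["width"])
c=p+R@f["c"]/1000; print("centre",c.round(4),"long",(R@f["u"]).round(3))
im,d,q=grab("wrist"); i2,d2,q2=grab("scene"); i3,d3,q3=grab("top")
C=cloud(d,q); hsv=cv2.cvtColor(im,cv2.COLOR_BGR2HSV)
# bay-local coordinates
x=np.array([.9957,.0924]);y=np.array([-.0924,.9957]); L=C[...,:2]-[.6015,-.043]; a=L@x;b=L@y
k=(d>0)&(hsv[...,2]>150)&(hsv[...,1]<80)&(C[...,2]>.05)&(C[...,2]<.14)&(abs(a)<.05)&(abs(b)<.05)
P=np.c_[a[k],b[k],C[k][:,2]]; print("carton seen",k.sum(),np.percentile(P,[2,50,98],axis=0).round(4).tolist())
for n,I,Q in(("w",im,q),("s",i2,q2),("t",i3,q3)):
    w=[]
    for dz in (.035,-.035):
        for sa,sb in((1,1),(-1,1),(-1,-1),(1,-1)):
            w.append([*(c[:2]+.028*sa*x+.017*sb*y),c[2]+dz])
    for e in proj(Q,w): cv2.circle(I,tuple(int(v) for v in e.round()),1,(0,255,0),-1)
    bp=[[*(np.array([.6015,-.043])+.035*sa*x+.025*sb*y),.009] for sa,sb in((1,1),(-1,1),(-1,-1),(1,-1))]
    for e in proj(Q,bp): cv2.circle(I,tuple(int(v) for v in e.round()),1,(0,0,255),-1)
V=[cv2.resize(im[:,120:520],(400,400))]
for I,Q in((i2,q2),(i3,q3)):
    u,v=proj(Q,c)[0].astype(int); V.append(cv2.resize(I[v-38:v+38,u-38:u+38],(400,400) if I is i2 else (300,300),interpolation=cv2.INTER_CUBIC))
cv2.imwrite("pics/b1.png",np.hstack(V[:2]))
```

```text
[ 0.6017 -0.0522  0.0747] [-0.03  0.38  1.8  -0.73  1.02  0.3 ] 0.05551046075141298
centre [ 0.6012 -0.0463  0.0906] long [ 0.003 -0.002 -1.   ]
carton seen 18378 [[-0.0265, 0.0116, 0.0568], [0.0001, 0.0133, 0.0978], [0.0268, 0.0148, 0.124]]
```

View pics/b1.png

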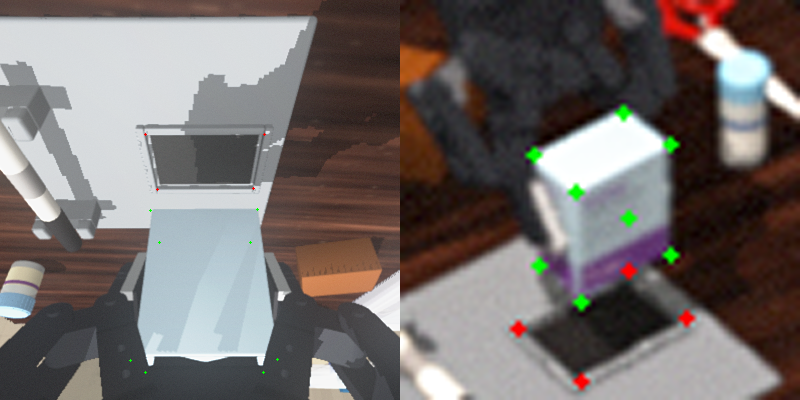

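The green predicted carton corners and the red bay corners match both views (scene: carton above the bay, bay corners at (520,328)–(687,318)). The carton is vertical and about 3.5 mm off in y. Lowering with that correction.

Request:
jog_arm([
  [[0.071,0,0.088,0,0,0],[0.071,0,0.088,0,0,0],[0.071,0,0.088,0,0,0],[0.071,0,0.088,0,0,0],[0.071,0,0.088,0,0,0],[0.071,0,0.088,0,0,0],[0.071,0,0.088,0,0,0],[0.071,0,0.088,0,0,0],[0.071,0,0.088,0,0,0],[0.071,0,0.088,0,0,0],[0,0,0,0,0,0],[0,0,0,0,0,0]],
])

```text
t: 24.48
eef_pos: [0.6034, -0.0483, 0.0331]
tcp_rot: [0.645, 0.703, -0.201, 0.224]
contact_force: [1.1, -0.2, -0.3]
width: 0.0554
gripper_force: 34.2
```

```bash
cat > ct.py <<'E'
from plan import *
def ct():
    f=np.load("ct.npz"); p,R,s=cur(); c=p+R@f["c"]/1000; print(p.round(4),s["joints"].round(2),"pred",c.round(4),"long",(R@f["u"]).round(3),s["contact_force"].round(1))
    im,d,q=grab("wrist"); C=cloud(d,q); hsv=cv2.cvtColor(im,cv2.COLOR_BGR2HSV)
    x=np.array([.9957,.0924]);y=np.array([-.0924,.9957]); L=C[...,:2]-[.6015,-.043]; a=L@x;b=L@y
    k=(d>0)&(hsv[...,2]>120)&(hsv[...,1]<90)&(C[...,2]>.02)&(C[...,2]<.14)&(abs(a)<.05)&(abs(b)<.05)
    P=np.c_[a[k],b[k],C[k][:,2]]; print("seen",k.sum(),np.percentile(P,[1,50,99],axis=0).round(4).tolist())
    print("y face b low/high",[np.median(P[(P[:,2]>l)&(P[:,2]<l+.01),1]).round(4) for l in (.025,.04,.055)]); return im
E
python3 -c "
from ct import *
ct()"
```

```text
[ 0.6034 -0.0483  0.0331] [-0.03  0.46  1.79 -0.77  0.96  0.36] pred [ 0.6028 -0.0425  0.0491] long [ 0.008 -0.003 -1.   ] [ 1.1 -0.2 -0.3]
seen 18410 [[-0.0305, 0.0097, 0.0211], [0.0024, 0.017, 0.0578], [0.0441, 0.028, 0.0841]]
y face b low/high [np.float64(0.0169), np.float64(0.0169), np.float64(0.0171)]
```

Request:
jog_arm([
  [[0.023,-0.005,0.033,0,0,0],[0.023,-0.005,0.033,0,0,0],[0.023,-0.005,0.033,0,0,0],[0.023,-0.005,0.033,0,0,0],[0.023,-0.005,0.033,0,0,0],[0,0,0,0,0,0],[0,0,0,0,0,0]],
])

```text
t: 25.12
eef_pos: [0.6028, -0.0485, 0.0259]
tcp_rot: [0.645, 0.703, -0.201, 0.224]
contact_force: [-1.7, 0.1, 4.6]
width: 0.0556
gripper_force: 34.5
```

Request:
jog_arm([
  [[0.012,0,0.017,0,0,0],[0,0,0,0,0,0],[0,0,0,0,0,0]],
])

```text
t: 25.37
eef_pos: [0.6029, -0.0486, 0.0259]
tcp_rot: [0.645, 0.702, -0.201, 0.225]
contact_force: [-4.4, 3.1, 9.0]
width: 0.0554
gripper_force: 35.3
```

```bash
python3 -c "
from ct import *
ct()"
```

```text
[ 0.6029 -0.0486  0.0259] [-0.03  0.47  1.79 -0.77  0.96  0.37] pred [ 0.6022 -0.0427  0.0419] long [ 0.009 -0.005 -1.   ] [-4.4  3.1  9. ]
seen 17036 [[-0.0314, 0.0092, 0.0209], [0.0016, 0.0168, 0.0523], [0.0356, 0.0282, 0.0762]]
y face b low/high [np.float64(0.0167), np.float64(0.0169), np.float64(0.0169)]
```

Floor contact at about 9 N with the carton vertical. Releasing and backing off.

Request:
jog_arm([
  [[0,0,0,0,0,0],[0,0,0,0,0,0],[0,0,0,0,0,0],[0,0,0,0,0,0],[0,0,0,0,0,0],[0,0,0,0,0,0],[0,0,0,0,0,0],[0,0,0,0,0,0],[0,0,-0.1,0,0,0],[0,0,-0.2,0,0,0],[0,0,-0.3,0,0,0],[0,0,-0.4,0,0,0],[0,0,-0.5,0,0,0],[0,0,-0.5,0,0,0],[0,0,-0.5,0,0,0],[0,0,-0.5,0,0,0],[0,0,-0.5,0,0,0],[0,0,-0.5,0,0,0],[0,0,0,0,0,0]],
], jaw=0)

```text
t: 27.0
eef_pos: [0.596, 0.0454, 0.1608]
tcp_rot: [0.645, 0.703, -0.197, 0.227]
contact_force: [-0.3, -0.8, 0.1]
width: 0.0852
gripper_force: 0.0
```

Run:
```python
from ct import *
im=ct(); i2,d2,q2=grab("scene")
cv2.imwrite("pics/f1.png",np.hstack([cv2.resize(im[:,100:540],(400,364)),cv2.resize(i2[120:330,200:430],(399,364),interpolation=cv2.INTER_CUBIC)]))
```

```text
[0.596  0.0454 0.1608] [ 0.13  0.28  1.74 -0.66  1.21  0.31] pred [0.5952 0.0512 0.1767] long [ 0.017 -0.002 -1.   ] [-0.3 -0.8  0.1]
seen 3599 [[-0.0255, -0.0148, 0.021], [0.0017, 0.0167, 0.0614], [0.0291, 0.0182, 0.0758]]
y face b low/high [np.float64(0.017), np.float64(0.017), np.float64(0.017)]
```

View pics/f1.png

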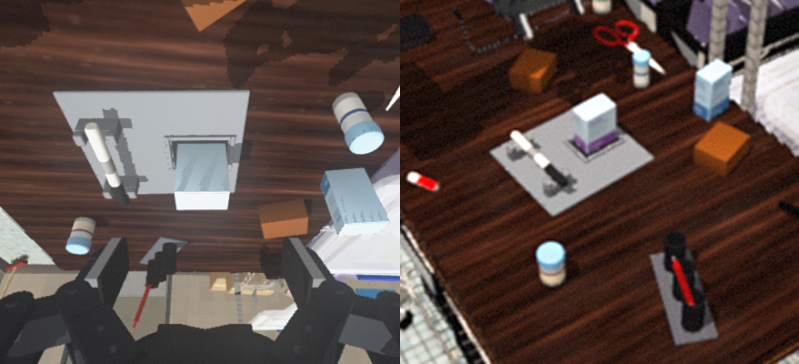

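The final view shows the marker in both notches at right-pane (540,160) and the carton upright in the bay at (595,125). The pen is still in the stand at (683,280), and the bystanders are undisturbed. Top at 75.8 mm and face plumb match a carton standing on the bay floor. Handing in.

```bash
python3 -c "
from bench import bot
print(bot.job_done())"
```

```text
the job is handed in; nothing more can be done
None
```

I handed the job in at about 27 s: the marker lies level and centred in both notches of the pen rest, the carton stands upright in the bay, the pen is still in the stand, and nothing else moved in the final pictures.

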